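Set the tube roller mixer to speed step 4 and start it

ROBOT

A 7-joint arm with a two-finger parallel gripper is mounted at the origin on the work surface. World frame = base frame: x ahead of the robot, y to its left, z up, the work surface at z = 0. Lengths are in m, angles in rad, forces in N, time in s.
With the tool pointing down it reaches from about 0.35 to 0.775 m from the base axis. Payload 3.1 kg.
Tool frame: the origin (TCP) lies between the finger pads; the fingertips stand 19 mm ahead of it and the grasp point (between the pads) is the TCP (r.tcp_to_tips is the distance from the TCP to the fingertips, in m); z points along the fingers, y is the direction in which the jaws open and shut (so a half turn about z gives the same grasp; the last joint's range is limited). The gripper opens to 85 mm and grips with 20 to 120 N. Pads are 22 mm wide; open, the fingers measure 114 mm over their backs; the gripper's body (76 mm by 85 mm) begins 54 mm behind the grasp point. The pads swing forward as they close: fully open they stand 13 mm farther back than shut.
Start: joints at [-1.221, 0.311, 0.014, 1.512, -0.004, 1.319, -0.027], TCP at [0.21, 0.508, 0.225] pointing down, gripper open.
Joint ranges: [-2.7, 2.7], [-0.3, 1.91], [-1.27, 1.3], [0.12, 2.57], [-1.44, 4.58], [0.2, 2.03], [-3.05, 3.05]. Speed limits (rad/s): [2.79, 2.79, 3.14, 3.14, 3.14, 3.14, 3.14].

INTERFACE

Orientations are given as a unit quaternion [w, x, y, z].
In Python, from rig import telemetry, read_camera, camera_info, r gives the robot as it stands.
- The arm moves only by the shell command python3 -m inch 'ROWS' [FORCE]. ROWS is JSON, a list of rows, each an object of numbers: "dx", "dy", "dz": the shift along the tool's x, y, z in m; "rx", "ry", "rz": the turn, a rotation vector about the tool's x, y, z in degrees; "claw": the opening in per cent of the stroke, from 0 (shut) to 100 (fully open). A call has 1 to 12 rows; each row shifts and turns the commanded pose from where the row before left it, along the tool's axes as they then stand; what a row does not reach is not made up. A row lasts 1/12 s, in which the tool goes at most 41.7 mm and 7.16 degrees, less where a joint would pass 70% of its speed; a pose out of reach is approached as far as the arm can. A call is refused whole if a number of a shift passes 0.0417 or a number of a turn 7.16, either way. A call with a gripper value outside its range is refused whole. The fingers move at their own pace and stop on an object; FORCE is the grip in N (left out, the last holds). Time passes only in rows, so rows that do not move let the fingers close. It gives the time, the measured TCP pose, the force and the opening at its end, in the units of the state.
- telemetry.sense(): the state, without advancing time (a new reading comes with each control period).
- read_camera(name): name is "scene" or "side" or "wrist"; returns the picture (480x640x3 uint8, red, green, blue); there is no depth.
- camera_info(name): a dict with "K" (3x3 intrinsics, pixels), "camera_from_world" (4x4, takes a point from world to camera coordinates). Camera axes: x right, y down, z forward; pixel columns grow to the right and rows downward; lengths in m; the calibration is good to about 2 mm. The wrist camera is an equidistant fisheye: a pixel r from the principal point sees the ray r / f radians off the axis. A picture is of the moment at which its call begins: read the wrist's pose just before it. camera_info takes no time and is no camera call; for the wrist camera it gives the pose at the moment of the call.
- r.hand_in(): hands the job in, once; it reports no verdict.
The state is a dict: "clock": time; "qpos": joint angles; "qvel": joint speeds; "joint_torque": joint torques, N m; "ee_pos": TCP position; "tcp_rot": TCP orientation; "ft_force": force on the tool from outside, world axes, zero at the start; "torque": the same for the moment, N m; "gripper_width": finger opening in m.
Only numpy, scipy, OpenCV 4.12 (cv2) and the standard library are available. Lean on these libraries where they do the work, as an engineer would, in place of code of your own. Each camera call takes 0.05 s, during which the arm holds its last target.

TASK

Set the roller mixer's speed selector to step 4: four clicks clockwise from off, which is one click short of the last. Turn it by pushing its pointer round with a fingertip, without pinching it; then press the small start key fully down and let it come up again. Leave the stop key alone, and the tubes, the jar and the cup where they are.

Things in the scene. Friction and masses are not known exactly. Their poses are not given: they have to be found in the camera images.
- selector (a joint): Selector angle, rad, growing clockwise seen from above. Click stops pi/6 apart: off 0, steps 1 to 5 at 0.524, 1.047, 1.571, 2.094, 2.618; hard stops just beyond both ends. Starts at off, 1 or 2. A click takes about 0.07 N m (2 to 3 N pushed 30 mm from the axis); past the half way angle between two stops it springs on into the next and stays there.
- mixer_deck (a point): Point on the selector's vertical turning axis at the level of the flat deck. Axes: x away from the user, y to the user's left, z up. The pointer points 75 deg left of +x at off, 45 deg right of +x at step 4. Printed marks 46 to 65 mm from the axis: a small ring at off, bars of growing length at steps 1 to 5. Start key at x 115, y 35 mm; stop key at x 115, y -35 mm.
- selector_tip (a point): End of the pointer, on its top, 38 mm from the axis, 26 mm above the deck; its x axis points along the pointer. The selector is a black bar knob: round skirt 52 mm wide, top 6 mm above the deck, and on it an upright bar 13 mm wide, 6 to 26 mm above the deck, from 18 mm behind the axis to 38 mm ahead (last 14 mm tapering to 6 mm), a white line along its long end.
- pointer_left: Left half of the selector's bar (looking along the pointer), 6.5 mm thick, solid with the selector; its outside is the flank to push for clockwise. Origin on the turning axis at deck level, x along the pointer.
- pointer_right: Right half of the selector's bar, likewise; its outside is the flank to push for turning anticlockwise. The bar counts as pinched when both halves are pressed at once.
- start_key (a joint): Start key travel in m: 0 up, 0.005 fully down; springs back. Fully down takes about 4 N.
- start_key_top (a point): Centre of the top of the start key: the small flat round grey key, 22 mm in diameter in a 38 mm aluminium collar; its top is 21 mm above the deck and 9 mm above the collar. Pressed straight down.
- stop_key (a joint): Stop key travel in m: 0 up, 0.005 down. Not to be pressed.
- stop_key_top (a point): Centre of the top of the stop key: the larger mushroom-headed grey key, 38 mm in diameter, its top 31 mm above the deck, 70 mm to the right of the start key.
- tube_front: Capped sample tube, 15 mm in diameter and 100 mm long, lying loose between two rollers; origin at its middle, on its axis; its y axis lies along the tube. Bystander.
- tube_rear: The second such tube, two rollers farther back. Bystander.
- reagent: White round plastic jar with a screw cap, 72 mm in diameter, 135 mm high, standing on the bench to the right of the mixer; origin under its centre. Bystander.
- cup: Lidded specimen cup, 65 mm in diameter at the lid, 69 mm high, standing on the bench to the right of the mixer; origin under its centre. Bystander.
- mixer: White tube roller mixer, 500 mm long (y), 240 mm deep (x), fixed on the bench; origin under its centre at bench level, x away from the user. The flat deck, 105 mm high, is its right end (y -250 to -70 mm) and carries only the selector and the two keys; six black rollers, 30 mm thick, tops 101 mm high, lie along y over the rest.

How it is judged:
By the outcome, as a careful person would: the job done as asked, in the order asked, and still so for the second after the job is handed in, with the robot touching nothing.
It also fails if it takes over 58 s, if anything falls off the work surface, if the arm or the gripper's body presses on something with over 40 N, if the wrist force passes 120 N, or if a joint passes its speed limit or range.

## Working session

There is one attempt and no reset: what is moved stays moved. The work goes in short steps, Python scripts to look and compute and a shell command to move; the robot and the scene stay as the last step left them, time stands still between calls to the robot, and variables do not carry over. Pictures are saved under pics/ and viewed, and the job is handed in when it is done.

```bash
mkdir -p pics; ls; python3 - <<'E'
from rig import telemetry, read_camera, camera_info, r
import cv2
print(telemetry.sense())
for n in ["scene","side","wrist"]:
    i=camera_info(n); print(n,i)
    cv2.imwrite(f"pics/{n}0.png",read_camera(n)[:,:,::-1])
print(r.tcp_to_tips)
E
```

```text
pics
{'clock': 0.0, 'qpos': array([-1.22069736,  0.31172677,  0.01397346,  1.51306398, -0.00442006,
        1.31917249, -0.02717059]), 'qvel': array([-5.21808228e-04,  8.47053860e-04,  6.13846332e-05, -3.56739548e-04,
        8.82336819e-04,  7.56970493e-06,  2.74619548e-04]), 'joint_torque': array([ 2.68123849e-04, -3.79916811e+01,  1.45870834e-01, -2.30585647e+01,
        1.21908766e-02,  1.37433290e-02, -5.63485386e-06]), 'ee_pos': array([0.20970988, 0.50765035, 0.22351763]), 'tcp_rot': array([-1.92791003e-04,  1.94590498e-01,  9.80883872e-01, -1.15385594e-03]), 'ft_force': array([-0.07729031,  0.59454046,  0.2345211 ]), 'torque': array([ 0.00457594, -0.00124391,  0.00763709]), 'gripper_width': 0.08531142837968245}
scene {'K': array([[561.92689443,   0.        , 326.37239401],
       [  0.        , 561.92689443, 239.00979525],
       [  0.        ,   0.        ,   1.        ]]), 'camera_from_world': array([[ 0.56888714,  0.82236304,  0.00929799, -0.36970077],
       [ 0.66250596, -0.45154524, -0.59765605, -0.25821073],
       [-0.48729178,  0.34615882, -0.80169869,  1.29118679],
 
[... 234 characters left out ...]
a_from_world': array([[ 0.97812811, -0.20799805, -0.00148998, -0.52388963],
       [-0.10780441, -0.50080708, -0.85881923,  0.20824054],
       [ 0.17788653,  0.84019586, -0.51227659,  0.99360316],
       [ 0.        ,  0.        ,  0.        ,  1.        ]])}
wrist {'K': array([[371.64829954,   0.        , 322.08739252],
       [  0.        , 371.64829954, 241.86307862],
       [  0.        ,   0.        ,   1.        ]]), 'camera_from_world': array([[ 0.38131949,  0.92444243, -0.00127928, -0.54903633],
       [ 0.87748785, -0.36151527,  0.31515358, -0.04186699],
       [ 0.29087886, -0.12129675, -0.94903982,  0.37931431],
       [ 0.        ,  0.        ,  0.        ,  1.        ]])}
0.019
```

View pics/scene0.png

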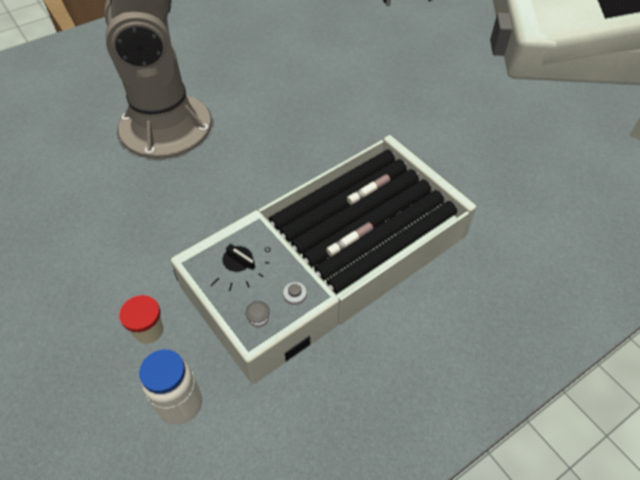

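View pics/side0.png

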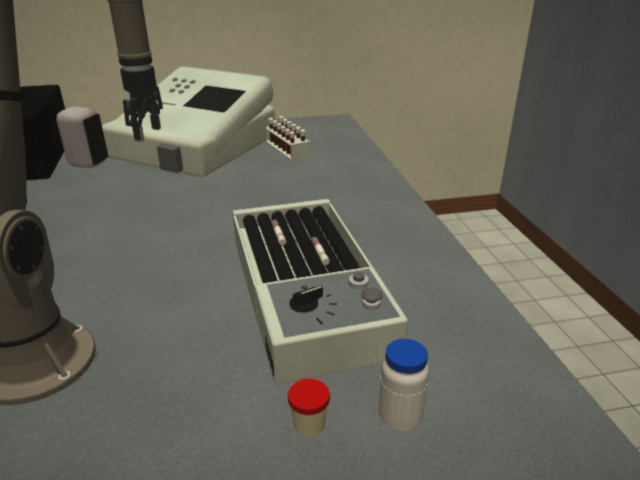

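View pics/wrist0.png

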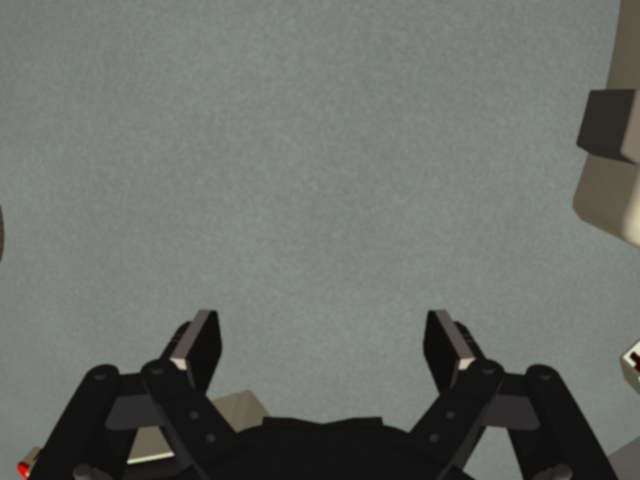

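The scene view shows the mixer, with the selector near (238,258), the start key near (294,292), the stop key near (258,312) and the off ring near (268,250). I'll zoom in and measure from there.

```bash
python3 - <<'E'
import cv2
a=cv2.imread("pics/scene0.png")[220:350,170:340]; cv2.imwrite("pics/sz.png",cv2.resize(a,None,fx=4.5,fy=4.5,interpolation=cv2.INTER_CUBIC))
a=cv2.imread("pics/side0.png")[260:350,260:410]; cv2.imwrite("pics/dz.png",cv2.resize(a,None,fx=5,fy=5,interpolation=cv2.INTER_CUBIC))
E
```

```text
(no output)
```

View pics/sz.png

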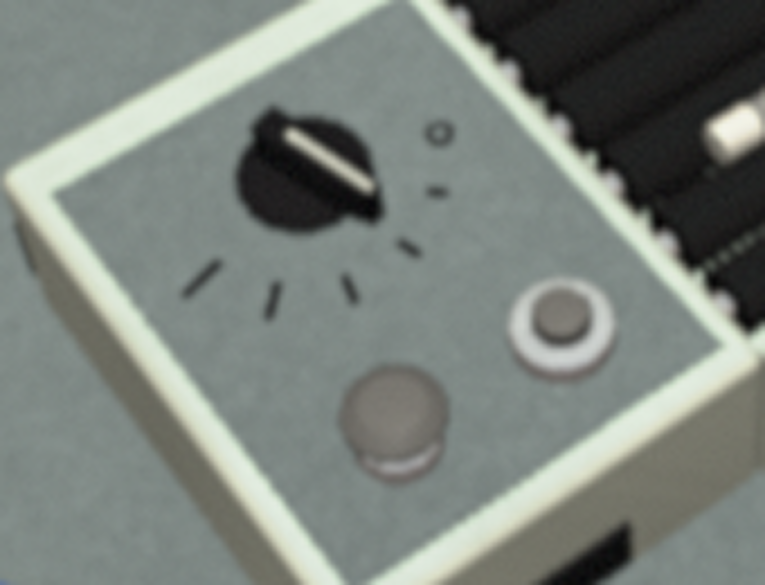

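View pics/dz.png

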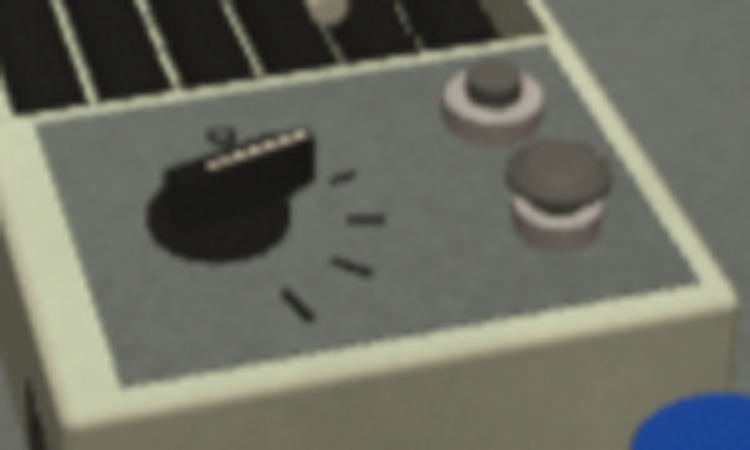

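```bash
cat > h.py <<'E'
import numpy as np, cv2
from rig import camera_info
def ray(n,p,z):
    i=camera_info(n);T=i["camera_from_world"];R=T[:3,:3];t=T[:3,3]
    d=R.T@np.linalg.inv(i["K"])@np.array([p[0],p[1],1]);o=-R.T@t
    return o+d*(z-o[2])/d[2]
def proj(n,P):
    i=camera_info(n);T=i["camera_from_world"];q=i["K"]@(T[:3,:3]@np.asarray(P,float)+T[:3,3]);return q[:2]/q[2]
E
python3 - <<'E'
from h import *
from scipy.optimize import least_squares
S=lambda x,y:((x+.5)/4.5-.5+170,(y+.5)/4.5-.5+220)
D=lambda x,y:((x+.5)/5-.5+260,(y+.5)/5-.5+260)
B=.105
pts={"scene":dict(start=(S(562,312),B+.021),stop=(S(395,410),B+.031),skirt=(S(308,176),B+.006),tipA=(S(372,189),B+.026),lineA=(S(289,134),B+.026),
 m0=(S(440,132),B),m1=(S(437,192),B),m2=(S(409,248),B),m3=(S(350,289),B),m4=(S(272,300),B),m5=(S(202,278),B),
 c1=(S(400,0),B),c2=(S(55,190),B),c3=(S(722,348),B),c4=(S(345,585),B)),
"side":dict(start=(D(494,82),B+.021),stop=(D(558,172),B+.031),skirt=(D(219,212),B+.006),tipA=(D(304,134),B+.026),lineA=(D(210,166),B+.026),
 m3=(D(366,219),B),m4=(D(352,267),B),m5=(D(298,305),B),m2=(D(343,179),B))}
for n,d in pts.items():
    W={k:ray(n,p,z)[:2] for k,(p,z) in d.items()}
    for k,v in W.items(): print(n,k,v.round(4))
    def f(x):
        c,s=np.cos(x[2]),np.sin(x[2]);R=np.array([[c,-s],[s,c]]);o=[]
        for k,loc in dict(start=(.115,.035),stop=(.115,-.035),skirt=(0,0)).items(): o+=list(R@loc+x[:2]-W[k])
        for k in W:
            if k[0]=='m':
                a=np.radians(75-30*int(k[1])); l=R.T@(W[k]-x[:2]); o.append(-np.sin(a)*l[0]+np.cos(a)*l[1])
        return np.array(o)
    q=least_squares(f,[.5,-.1,0.]);x=q.x
    print(n,x,np.degrees(x[2]),(q.fun*1e3).round(1))
    c,s=np.cos(x[2]),np.sin(x[2]);R=np.array([[c,-s],[s,c]])
    for k in W:
        l=R.T@(W[k]-x[:2]); print(k,(l*1e3).round(1),np.hypot(*l).round(4),np.degrees(np.arctan2(l[1],l[0])).round(1))
    v=R.T@(W['tipA']-W['lineA']);a=np.degrees(np.arctan2(v[1],v[0]));print('ptr',a,'step',(75-a)/30)
    for k in('front','rear'):pass
E
```

```text
scene start [ 0.6022 -0.0296]
scene stop [ 0.6083 -0.0999]
scene skirt [ 0.4913 -0.0709]
scene tipA [ 0.5227 -0.0595]
scene lineA [ 0.4844 -0.0723]
scene m0 [ 0.4976 -0.0182]
scene m1 [ 0.5206 -0.0333]
scene m2 [ 0.5361 -0.0546]
scene m3 [ 0.5393 -0.0813]
scene m4 [ 0.5276 -0.1069]
scene m5 [ 0.505  -0.1233]
scene c1 [0.4339 0.0019]
scene c2 [ 0.4398 -0.1501]
scene c3 [0.6357 0.0158]
scene c4 [ 0.6399 -0.141 ]
scene [ 0.48896849 -0.0711758   0.06111921] 3.501872583516184 [-0.6  0.4 -2.4  0.8 -2.3 -0.3  2.1  1.4  0.7  0.1 -1.2 -1.3]
start [115.5  34.6] 0.1206 16.7
stop [117.4 -35.9] 0.1228 -17.0
skirt [2.3 0.2] 0.0023 4.3
tipA [34.3  9.6] 0.0356 15.6
lineA [-4.6 -0.8] 0.0047 -169.6
m0 [11.9 52.4] 0.0537 77.2
m1 [33.9 35.8] 0.0493 46.6
m2 [48.1 13.6] 0.05 15.8
m3 [ 49.7 -13.2] 0.0514 -14.9
m4 [ 36.3 -38. ] 0.0526 -46.3
m5 [ 12.8 -53. ] 0.0545 -76.4
c1 [-50.5  76.3] 0.0915 123.5
c2 [-53.9 -75.8] 0.093 -125.4
c3 [151.8  77.8] 0.1706 27.2
c4 [146.3 -78.9] 0.1662 -28.3
ptr 14.973947874983404 step 2.00086840416722
side start [ 0.5976 -0.0365]
side stop [ 0.6003 -0.1095]
side skirt [ 0.4866 -0.0743]
side tipA [ 0.5203 -0.0615]
side lineA [ 0.4839 -0.0737]
side m3 [ 0.5386 -0.0815]
side m4 [ 0.5276 -0.1076]
side m5 [ 0.5049 -0.1243]
side m2 [ 0.5359 -0.0561]
side [ 0.48664605 -0.07209605  0.01751186] 1.0033558087602168 [3.4 1.4 2.  4.4 0.  2.3 3.4 2.9 3.1 1.8]
start [111.6  33.7] 0.1166 16.8
stop [112.9 -39.4] 0.1196 -19.2
skirt [-0.  -2.3] 0.0023 -91.0
tipA [33.8 10. ] 0.0352 16.5
lineA [-2.7 -1.6] 0.0032 -150.3
m3 [ 51.8 -10.3] 0.0528 -11.3
m4 [ 40.3 -36.2] 0.0542 -41.9
m5 [ 17.3 -52.5] 0.0553 -71.7
m2 [49.5 15.1] 0.0518 17.0
ptr 17.568071788670345 step 1.9143976070443218
```

The scene camera gives the selector axis at about (0.488, -0.071), a mixer yaw of about 3.5° and the pointer at step 2. The side camera's key centres differ from this by about 5 mm, so I'll move above the mixer with the gripper shut and refine with the wrist camera.

```bash
python3 -m inch '[{"dx":-0.03,"dy":-0.025,"dz":-0.004,"claw":0},{"dx":-0.03,"dy":-0.025,"dz":-0.004},{"dx":-0.03,"dy":-0.025,"dz":-0.004},{"dx":-0.03,"dy":-0.025,"dz":-0.004},{"dx":-0.03,"dy":-0.025,"dz":-0.004},{"dx":-0.03,"dy":-0.025,"dz":-0.004},{"dx":-0.03,"dy":-0.025},{"dx":-0.03,"dy":-0.025},{"dx":-0.03,"dy":-0.025},{"dx":-0.03,"dy":-0.025},{"dx":-0.03,"dy":-0.025},{"dx":-0.03,"dy":-0.025}]' 40
python3 -m inch '[{"rz":7},{"rz":7},{"rz":7},{"rz":7},{"rz":7},{"rz":7},{"rz":7},{}]'
python3 - <<'E'
from rig import *
from rig import telemetry, camera_info
import numpy as np
from scipy.spatial.transform import Rotation as Ro
s=telemetry.sense();q=s['tcp_rot'];print(s['ee_pos'],Ro.from_quat([*q[1:],q[0]]).as_matrix().round(3),s['gripper_width'],s['clock'])
T=camera_info("wrist")["camera_from_world"];print(-T[:3,:3].T@T[:3,3],T[2,:3])
E
```

```text
[0.20977583 0.50781156 0.22376712] [[-0.924  0.382 -0.001]
 [ 0.382  0.924 -0.002]
 [-0.    -0.002 -1.   ]] 0.08526371819520509 0.15
[0.13578247 0.53848058 0.37261795] [ 0.29098417 -0.12101718 -0.94904323]invalid input at $[0]: expected keys dx, dy, dz, rx, ry, rz, claw
invalid input at $[0]: expected keys dx, dy, dz, rx, ry, rz, claw
```

```bash
python3 -m inch '[{"dx":-0.03,"dy":-0.025,"dz":-0.004,"rx":0,"ry":0,"rz":0,"claw":0},{"dx":-0.03,"dy":-0.025,"dz":-0.004,"rx":0,"ry":0,"rz":0,"claw":0},{"dx":-0.03,"dy":-0.025,"dz":-0.004,"rx":0,"ry":0,"rz":0,"claw":0},{"dx":-0.03,"dy":-0.025,"dz":-0.004,"rx":0,"ry":0,"rz":0,"claw":0},{"dx":-0.03,"dy":-0.025,"dz":-0.004,"rx":0,"ry":0,"rz":0,"claw":0},{"dx":-0.03,"dy":-0.025,"dz":-0.004,"rx":0,"ry":0,"rz":0,"claw":0},{"dx":-0.03,"dy":-0.025,"dz":0,"rx":0,"ry":0,"rz":0,"claw":0},{"dx":-0.03,"dy":-0.025,"dz":0,"rx":0,"ry":0,"rz":0,"claw":0},{"dx":-0.03,"dy":-0.025,"dz":0,"rx":0,"ry":0,"rz":0,"claw":0},{"dx":-0.03,"dy":-0.025,"dz":0,"rx":0,"ry":0,"rz":0,"claw":0}]' 40
python3 -m inch '[{"dx":0,"dy":0,"dz":0,"rx":0,"ry":0,"rz":7,"claw":0},{"dx":0,"dy":0,"dz":0,"rx":0,"ry":0,"rz":7,"claw":0},{"dx":0,"dy":0,"dz":0,"rx":0,"ry":0,"rz":7,"claw":0},{"dx":0,"dy":0,"dz":0,"rx":0,"ry":0,"rz":7,"claw":0},{"dx":0,"dy":0,"dz":0,"rx":0,"ry":0,"rz":7,"claw":0},{"dx":0,"dy":0,"dz":0,"rx":0,"ry":0,"rz":7,"claw":0},{"dx":0,"dy":0,"dz":0,"rx":0,"ry":0,"rz":7,"claw":0},{"dx":0,"dy":0,"dz":0,"rx":0,"ry":0,"rz":0,"claw":0}]'
cat > st.py <<'E'
from rig import telemetry, camera_info
import numpy as np
from scipy.spatial.transform import Rotation as Ro
def st():
    s=telemetry.sense();q=s['tcp_rot'];M=Ro.from_quat([*q[1:],q[0]]).as_matrix()
    print('pos',s['ee_pos'].round(4),'yawY',np.degrees(np.arctan2(M[1,1],M[0,1])).round(2),'tilt',M[2].round(3),'w',round(s['gripper_width'],4),'t',s['clock'],'F',s['ft_force'].round(2),'q',s['qpos'].round(2))
    return s,M
if __name__=="__main__": st()
E
python3 st.py
```

```text
clock: 0.98
ee_pos: [0.3921, 0.1608, 0.2486]
tcp_rot: [-0.0, 0.195, 0.981, 0.0]
ft_force: [0.4, 1.0, -0.7]
gripper_width: 0.0001
clock: 1.65
ee_pos: [0.3916, 0.1626, 0.2483]
tcp_rot: [-0.0, 0.585, 0.811, -0.0]
ft_force: [-0.3, 0.2, -0.1]
gripper_width: -0.0
pos [0.3916 0.1626 0.2483] yawY 18.45 tilt [-0.    -0.001 -1.   ] w -0.0 t 1.65 F [-0.32  0.23 -0.06] q [-0.77  0.03  0.34  1.79 -0.01  1.32 -0.1 ]
```

```bash
python3 -m inch '[{"dx":-0.037,"dy":0.008,"dz":0,"rx":0,"ry":0,"rz":0,"claw":0},{"dx":-0.037,"dy":0.008,"dz":0,"rx":0,"ry":0,"rz":0,"claw":0},{"dx":-0.037,"dy":0.008,"dz":0,"rx":0,"ry":0,"rz":0,"claw":0},{"dx":-0.037,"dy":0.008,"dz":0,"rx":0,"ry":0,"rz":0,"claw":0},{"dx":-0.037,"dy":0.008,"dz":0,"rx":0,"ry":0,"rz":0,"claw":0},{"dx":0,"dy":0,"dz":0,"rx":0,"ry":0,"rz":0,"claw":0},{"dx":0,"dy":0,"dz":0,"rx":0,"ry":0,"rz":0,"claw":0}]'
python3 - <<'E'
from st import *
from rig import read_camera
import cv2,json
st();T=camera_info("wrist")
im=read_camera("wrist");cv2.imwrite("pics/w1.png",im[:,:,::-1])
np.savez("w1.npz",K=T["K"],T=T["camera_from_world"])
E
```

```text
clock: 2.23
ee_pos: [0.489, -0.0029, 0.2484]
tcp_rot: [0.0, 0.585, 0.811, -0.001]
ft_force: [-0.0, 0.1, -0.0]
gripper_width: 0.0001
pos [ 0.489  -0.0029  0.2484] yawY 18.35 tilt [-0.001 -0.001 -1.   ] w 0.0001 t 2.2333 F [-0.05  0.15 -0.05] q [-0.49  0.18  0.54  1.64 -0.1   1.34  0.39]
```

View pics/w1.png

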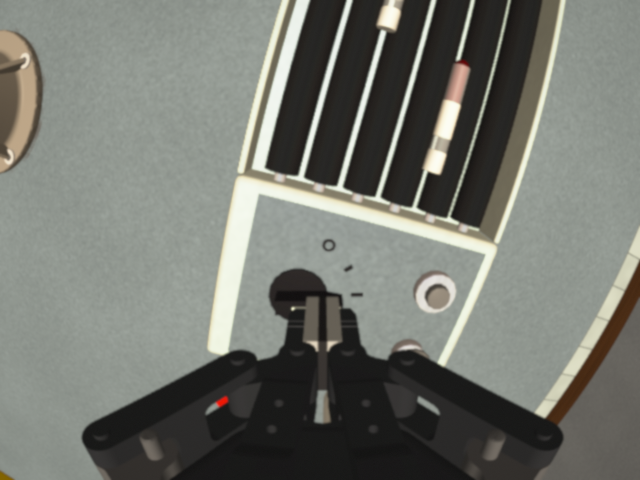

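The wrist view shows the ring at (329,245), marks 1 and 2 at (348,268) and (357,295), the skirt near (298,295) and the start key near (438,297). The pointer lines up with mark 2. I'll zoom in and measure.

```bash
python3 - <<'E'
import cv2
a=cv2.imread("pics/w1.png")[225:365,255:470]; cv2.imwrite("pics/wz.png",cv2.resize(a,None,fx=3.7,fy=3.7,interpolation=cv2.INTER_CUBIC))
E
```

```text
(no output)
```

View pics/wz.png

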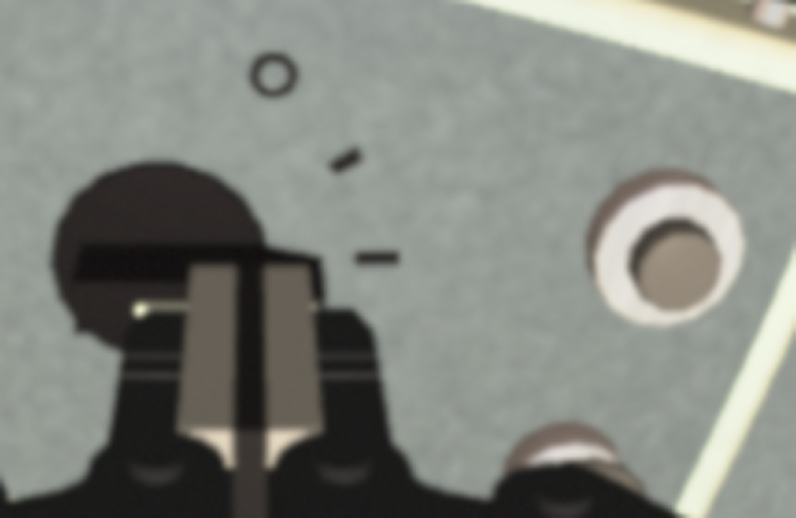

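```bash
cat >> h.py <<'E'
def fray(p,z,f="w1.npz"):
    d=np.load(f);K,T=d["K"],d["T"];R=T[:3,:3];o=-R.T@T[:3,3]
    x=(p[0]-K[0,2]);y=p[1]-K[1,2];r=np.hypot(x,y);th=r/K[0,0]
    v=R.T@np.array([np.sin(th)*x/r,np.sin(th)*y/r,np.cos(th)]);return o+v*(z-o[2])/v[2]
E
python3 - <<'E'
from h import *
from scipy.optimize import least_squares
C=lambda x,y:((x+.5)/3.7-.5+255,(y+.5)/3.7-.5+225)
B=.105
W={k:fray(C(*p),z)[:2] for k,(p,z) in dict(start=((679,270),B+.021),collar=((670,253),B+.012),skirtL=((53,256),B+.006),skirtR=((265,248),B+.006),skirtT=((155,162),B+.006),m0=((274,75),B),m1=((346,160),B),m2=((377,258),B),line0=((139,309),B+.026)).items()}
for k,v in W.items(): print(k,v.round(4))
def f(x):
    c,s=np.cos(x[2]),np.sin(x[2]);R=np.array([[c,-s],[s,c]]);o=[]
    for k in('start','collar'): o+=list(R@(.115,.035)+x[:2]-W[k])
    for k in('skirtL','skirtR','skirtT'): o.append(np.hypot(*(W[k]-x[:2]))-.026)
    for k in W:
        if k[0]=='m':
            a=np.radians(75-30*int(k[1])); l=R.T@(W[k]-x[:2]); o.append(-np.sin(a)*l[0]+np.cos(a)*l[1])
    return np.array(o)
q=least_squares(f,[.49,-.07,.06]);x=q.x
print(x,np.degrees(x[2]),(q.fun*1e3).round(1))
c,s=np.cos(x[2]),np.sin(x[2]);R=np.array([[c,-s],[s,c]])
for k in W: print(k,(R.T@(W[k]-x[:2])*1e3).round(1),np.hypot(*(W[k]-x[:2])).round(4))
print(R@(.115,.035)+x[:2])
E
```

```text
start [ 0.6013 -0.0281]
collar [ 0.6018 -0.028 ]
skirtL [ 0.4656 -0.0759]
skirtR [ 0.5117 -0.0581]
skirtT [ 0.4814 -0.0455]
m0 [ 0.5009 -0.0193]
m1 [ 0.5232 -0.0337]
m2 [ 0.5389 -0.0551]
line0 [ 0.487  -0.0719]
[ 0.49003004 -0.07108989  0.06950468] 3.9823250449313536 [ 1.  -0.1  0.6 -0.2 -1.1 -0.7  1.  -0.8 -0.5 -0.7]
start [114.   35.2] 0.1193
collar [114.4  35.2] 0.1197
skirtL [-24.7  -3.1] 0.0249
skirtR [22.6 11.5] 0.0253
skirtT [-6.9 26.1] 0.027
m0 [14.4 50.9] 0.0529
m1 [35.7 35. ] 0.05
m2 [49.8 12.6] 0.0514
line0 [-3.1 -0.6] 0.0032
[ 0.60232167 -0.02818779]
```

The wrist fit agrees with the scene: axis (0.489, -0.071), yaw about 4°, start key (0.602, -0.0285), with residuals of 1 mm or less. Next I'll go beside the left flank and descend.

```bash
python3 -m inch '[{"dx":-0.035,"dy":0.008,"dz":0,"rx":0,"ry":0,"rz":0,"claw":0},{"dx":0,"dy":0,"dz":0.036,"rx":0,"ry":0,"rz":0,"claw":0},{"dx":0,"dy":0,"dz":0.036,"rx":0,"ry":0,"rz":0,"claw":0},{"dx":0,"dy":0,"dz":0.03,"rx":0,"ry":0,"rz":0,"claw":0},{"dx":0,"dy":0,"dz":0.01,"rx":0,"ry":0,"rz":0,"claw":0},{"dx":0,"dy":0,"dz":0,"rx":0,"ry":0,"rz":0,"claw":0},{"dx":0,"dy":0,"dz":0,"rx":0,"ry":0,"rz":0,"claw":0}]'
python3 - <<'E'
from st import *
from rig import read_camera
import cv2
st()
a=read_camera("side")[200:350,220:420,::-1];b=read_camera("scene")[180:330,150:350,::-1]
cv2.imwrite("pics/s2.png",np.hstack([cv2.resize(k,None,fx=2,fy=2,interpolation=2) for k in (a,b)]))
E
```

```text
clock: 2.87
ee_pos: [0.5077, -0.0293, 0.1373]
tcp_rot: [0.0, 0.583, 0.813, 0.0]
ft_force: [0.3, 0.1, 0.3]
gripper_width: 0.0004
pos [ 0.5077 -0.0293  0.1373] yawY 18.72 tilt [ 0.     0.001 -1.   ] w 0.0004 t 2.8667 F [0.31 0.12 0.28] q [-0.41  0.32  0.55  1.77 -0.19  1.1   0.52]
```

View pics/s2.png

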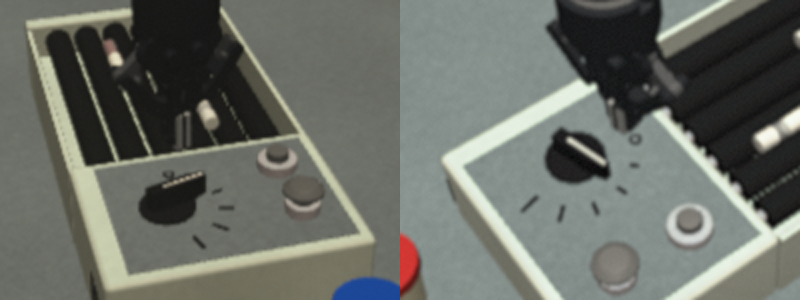

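The finger is clear of the bar, with the tips about 13 mm above the deck. I'll lower 3 mm, close up to the flank, and turn the first 40° slowly.

```bash
python3 -m inch '[{"dx":-0.008,"dy":0,"dz":0.003,"rx":0,"ry":0,"rz":0,"claw":0},{"dx":-0.007,"dy":0,"dz":0,"rx":0,"ry":0,"rz":0,"claw":0},{"dx":0,"dy":0,"dz":0,"rx":0,"ry":0,"rz":0,"claw":0},{"dx":0,"dy":0,"dz":0,"rx":0,"ry":0,"rz":0,"claw":0}]'
python3 st.py
python3 -m inch '[{"dx":-0.0022,"dy":0.0011,"dz":0,"rx":0,"ry":0,"rz":4,"claw":0},{"dx":-0.0022,"dy":0.0011,"dz":0,"rx":0,"ry":0,"rz":4,"claw":0},{"dx":-0.0022,"dy":0.0011,"dz":0,"rx":0,"ry":0,"rz":4,"claw":0},{"dx":-0.0022,"dy":0.0011,"dz":0,"rx":0,"ry":0,"rz":4,"claw":0},{"dx":-0.0022,"dy":0.0011,"dz":0,"rx":0,"ry":0,"rz":4,"claw":0},{"dx":-0.0022,"dy":0.0011,"dz":0,"rx":0,"ry":0,"rz":4,"claw":0},{"dx":-0.0022,"dy":0.0011,"dz":0,"rx":0,"ry":0,"rz":4,"claw":0},{"dx":-0.0022,"dy":0.0011,"dz":0,"rx":0,"ry":0,"rz":4,"claw":0},{"dx":-0.0022,"dy":0.0011,"dz":0,"rx":0,"ry":0,"rz":4,"claw":0},{"dx":-0.0022,"dy":0.0011,"dz":0,"rx":0,"ry":0,"rz":4,"claw":0},{"dx":0,"dy":0,"dz":0,"rx":0,"ry":0,"rz":0,"claw":0}]'
cat > look.py <<'E'
import sys
from st import *
from rig import read_camera
import cv2
s,M=st()
a=read_camera("side")[200:350,220:420,::-1];b=read_camera("scene")[180:330,150:350,::-1]
d=s['ee_pos'][:2]-[.489,-.0712];u=M[:2,1];n=M[:2,0];print('u,n mm',d@u*1e3,d@n*1e3)
cv2.imwrite(sys.argv[1],np.hstack([cv2.resize(k,None,fx=2,fy=2,interpolation=2) for k in (a,b)]))
E
python3 look.py pics/s3.png
```

```text
clock: 3.3
ee_pos: [0.5126, -0.046, 0.1342]
tcp_rot: [0.001, 0.585, 0.811, 0.0]
ft_force: [-0.0, -0.4, -0.1]
gripper_width: 0.0001
pos [ 0.5126 -0.046   0.1342] yawY 18.44 tilt [-0.001  0.001 -1.   ] w 0.0001 t 3.3 F [-0.05 -0.41 -0.15] q [-0.38  0.34  0.55  1.76 -0.2   1.1   0.56]
clock: 4.22
ee_pos: [0.5232, -0.0668, 0.1337]
tcp_rot: [0.0, 0.827, 0.562, -0.0]
ft_force: [0.1, -0.2, -0.1]
gripper_width: -0.0001
pos [ 0.5232 -0.0668  0.1337] yawY -21.55 tilt [-0.  0. -1.] w -0.0001 t 4.2167 F [ 0.12 -0.21 -0.06] q [-0.44  0.39  0.7   1.73 -0.28  1.12 -0.03]
u,n mm 30.165794693302082 16.684423206433827
```

View pics/s3.png

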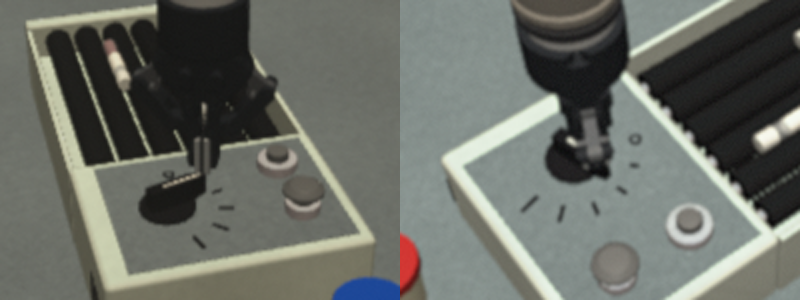

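```bash
python3 - <<'E'
from st import *
from rig import read_camera
import cv2
a=read_camera("side")[255:325,275:365,::-1];b=read_camera("scene")[210:280,200:290,::-1]
cv2.imwrite("pics/s4.png",np.hstack([cv2.resize(k,None,fx=4.4,fy=4.4,interpolation=2) for k in (a,b)]))
T=camera_info("wrist")
cv2.imwrite("pics/w4.png",read_camera("wrist")[:,:,::-1])
np.savez("w4.npz",K=T["K"],T=T["camera_from_world"])
E
```

```text
(no output)
```

View pics/s4.png

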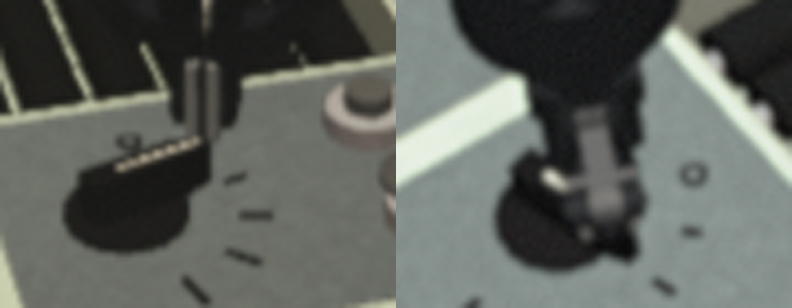

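View pics/w4.png

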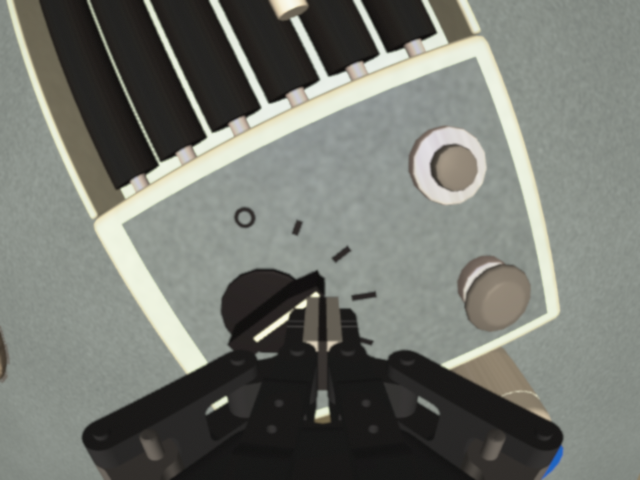

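```bash
python3 - <<'E'
from h import *
for z in (.115,.1337,.15): 
    p=proj("side",[.5232,-.0668,z]);q=proj("scene",[.5232,-.0668,z]);print(z,p,(p-[275,255])*4.4,q,(q-[200,210])*4.4+[396,0])
for nm,P in dict(tip18=[.489+.038*.947,-.0712+.038*.321,.131]).items():
    p=proj("side",P);q=proj("scene",P);print(nm,(p-[275,255])*4.4,(q-[200,210])*4.4+[396,0])
E
```

```text
0.115 [322.63507124 295.1775953 ] [209.59431348 176.78141931] [249.53608621 269.42441549] [613.95877933 261.46742814]
0.1337 [322.6282178  286.62620967] [209.56415834 139.15532254] [248.37240482 262.99538521] [608.8385812  233.17969493]
0.15 [322.62213164 279.03219516] [209.53737922 105.74165872] [247.32619593 257.21535929] [604.2352621  207.74758088]
tip18 [209.84773232 133.30801506] [630.46263962 230.74854536]
```

```bash
python3 - <<'E'
from st import *
s,M=st();d=np.load("w4.npz");K,T=d["K"],d["T"];R=T[:3,:3];o=-R.T@T[:3,3]
for v in (296,303,315,320,330,345):
    y=v-K[1,2];x=322-K[0,2];r=np.hypot(x,y);th=r/K[0,0]
    w=M.T@(R.T@np.array([np.sin(th)*x/r,np.sin(th)*y/r,np.cos(th)]));oo=M.T@(o-s['ee_pos'])
    print(v,[(X,round(float((oo+w*(X-oo[0])/w[0])[2]),4)) for X in(.011,0.,-.011)])
print(oo)
E
python3 - <<'E'
import cv2
a=cv2.imread("pics/w4.png")[255:395,220:430]; cv2.imwrite("pics/wz4.png",cv2.resize(a,None,fx=3.8,fy=3.8,interpolation=2))
E
```

```text
pos [ 0.5231 -0.0659  0.1336] yawY -21.37 tilt [ 0. -0. -1.] w 0.0002 t 4.4667 F [-0.68 -0.25 -0.57] q [-0.44  0.39  0.7   1.73 -0.28  1.12 -0.03]
296 [(0.011, -0.0098), (0.0, 0.0121), (-0.011, 0.034)]
303 [(0.011, -0.0161), (0.0, 0.0048), (-0.011, 0.0257)]
315 [(0.011, -0.0259), (0.0, -0.0066), (-0.011, 0.0128)]
320 [(0.011, -0.0297), (0.0, -0.0109), (-0.011, 0.0079)]
330 [(0.011, -0.0367), (0.0, -0.0191), (-0.011, -0.0014)]
345 [(0.011, -0.0462), (0.0, -0.03), (-0.011, -0.0139)]
[ 0.08084796  0.00089075 -0.14888006]
```

View pics/wz4.png

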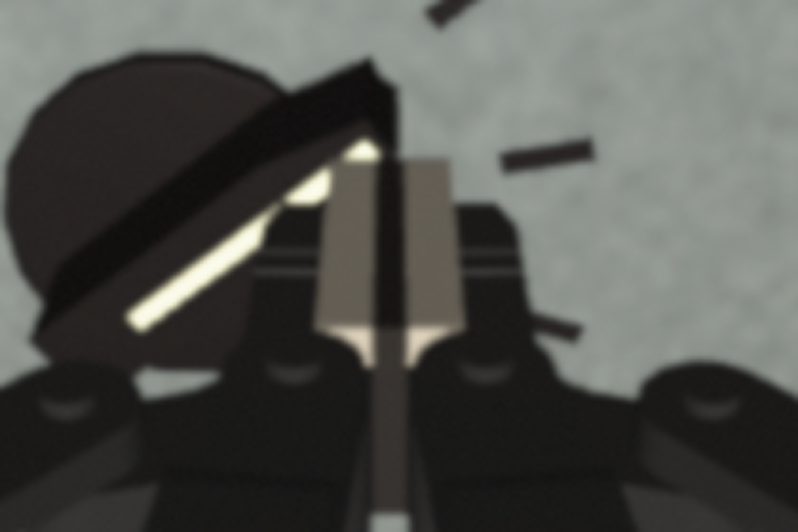

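```bash
python3 - <<'E'
from h import *
for z in (.1183,.1283,.1373,.147): 
    p=proj("side",[.5077,-.0293,z]);q=proj("scene",[.5077,-.0293,z]);print(z,(p-[220,200])*2,(q-[150,180])*2+[400,0])
E
python3 - <<'E'
import cv2
a=cv2.imread("pics/s2.png")
cv2.imwrite("pics/s2z.png",cv2.hconcat([cv2.resize(a[80:220,120:250],None,fx=3,fy=3),cv2.resize(a[60:200,550:680],None,fx=3,fy=3)]))
E
```

```text
0.1183 [180.34062803 166.13745241] [628.39845121 142.76519849]
0.1283 [180.20499654 157.15683038] [627.43970789 135.76210818]
0.1373 [180.08172682 148.99472295] [626.56260781 129.3553766 ]
0.147 [179.94757603 140.11214324] [625.60181377 122.33730696]
```

View pics/s2z.png

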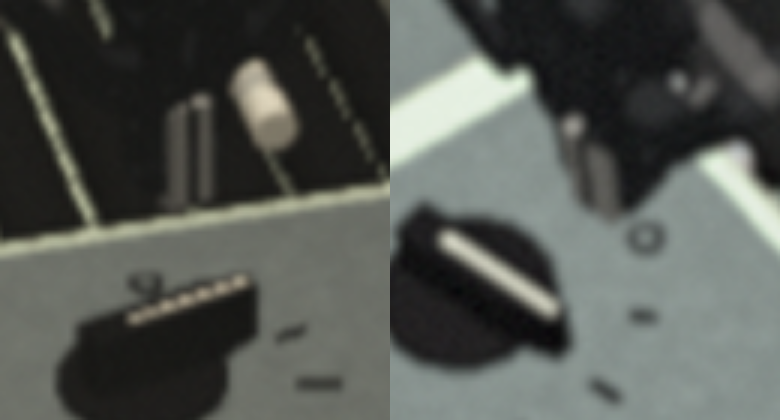

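Both fixed cameras put the shut fingertips at about the TCP's own height, not 19 mm ahead of it. The finger passed just above the bar with no contact and the pointer has not moved, so I'll go back and then come in lower with force checks.

```bash
python3 -m inch '[{"dx":0,"dy":0,"dz":-0.02,"rx":0,"ry":0,"rz":0,"claw":0},{"dx":0.005,"dy":-0.0019,"dz":0,"rx":0,"ry":0,"rz":-5.8,"claw":0},{"dx":0.005,"dy":-0.0019,"dz":0,"rx":0,"ry":0,"rz":-5.8,"claw":0},{"dx":0.005,"dy":-0.0019,"dz":0,"rx":0,"ry":0,"rz":-5.8,"claw":0},{"dx":0.005,"dy":-0.0019,"dz":0,"rx":0,"ry":0,"rz":-5.8,"claw":0},{"dx":0.005,"dy":-0.0019,"dz":0,"rx":0,"ry":0,"rz":-5.8,"claw":0},{"dx":0.005,"dy":-0.0019,"dz":0,"rx":0,"ry":0,"rz":-5.8,"claw":0},{"dx":0.005,"dy":-0.0019,"dz":0,"rx":0,"ry":0,"rz":-5.8,"claw":0},{"dx":0,"dy":0,"dz":0,"rx":0,"ry":0,"rz":0,"claw":0},{"dx":0,"dy":0,"dz":0,"rx":0,"ry":0,"rz":0,"claw":0}]'
python3 look.py pics/s5.png
```

```text
clock: 5.3
ee_pos: [0.5125, -0.0308, 0.1537]
tcp_rot: [-0.0, 0.58, 0.815, 0.0]
ft_force: [0.0, 0.3, 0.6]
gripper_width: 0.0
pos [ 0.5125 -0.0308  0.1537] yawY 19.08 tilt [ 0.  0. -1.] w 0.0 t 5.3 F [0.02 0.26 0.57] q [-0.41  0.31  0.55  1.74 -0.18  1.14  0.53]
u,n mm 35.422512151074244 30.470066668090563
```

View pics/s5.png

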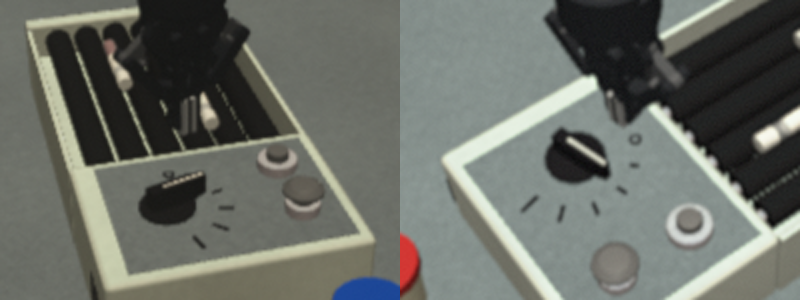

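```bash
python3 -m inch '[{"dx":0,"dy":-0.005,"dz":0.013,"rx":0,"ry":0,"rz":0,"claw":0},{"dx":0,"dy":0,"dz":0.01,"rx":0,"ry":0,"rz":0,"claw":0},{"dx":0,"dy":0,"dz":0.003,"rx":0,"ry":0,"rz":0,"claw":0},{"dx":0,"dy":0,"dz":0,"rx":0,"ry":0,"rz":0,"claw":0},{"dx":0,"dy":0,"dz":0,"rx":0,"ry":0,"rz":0,"claw":0}]'
python3 -m inch '[{"dx":0,"dy":0,"dz":0.002,"rx":0,"ry":0,"rz":0,"claw":0},{"dx":0,"dy":0,"dz":0.002,"rx":0,"ry":0,"rz":0,"claw":0},{"dx":0,"dy":0,"dz":0,"rx":0,"ry":0,"rz":0,"claw":0}]'
python3 look.py pics/s6.png
python3 - <<'E'
from st import *
from h import *
s,M=st();e=s['ee_pos'];a=cv2.imread("pics/s6.png")
for z in(e[2],e[2]-.019): print((proj("side",[e[0],e[1],z])-[220,200])*2,(proj("scene",[e[0],e[1],z])-[150,180])*2+[400,0])
cv2.imwrite("pics/s6z.png",cv2.hconcat([cv2.resize(a[80:220,120:250],None,fx=3,fy=3),cv2.resize(a[60:200,550:680],None,fx=3,fy=3)]))
E
```

```text
clock: 5.82
ee_pos: [0.5079, -0.0328, 0.1274]
tcp_rot: [-0.0, 0.58, 0.815, -0.0]
ft_force: [-0.3, 0.2, -0.7]
gripper_width: -0.0001
clock: 6.07
ee_pos: [0.5078, -0.0327, 0.1235]
tcp_rot: [-0.0, 0.58, 0.815, -0.0]
ft_force: [-0.2, -0.3, 0.4]
gripper_width: 0.0003
pos [ 0.5078 -0.0327  0.1235] yawY 19.16 tilt [ 0. -0. -1.] w 0.0003 t 6.0667 F [-0.19 -0.35  0.39] q [-0.4   0.34  0.55  1.79 -0.2   1.07  0.55]
u,n mm 30.432179274848394 30.221026321990436
pos [ 0.5079 -0.0327  0.1237] yawY 19.15 tilt [-0.  0. -1.] w -0.0002 t 6.1667 F [-1.22 -0.02 -0.84] q [-0.4   0.34  0.55  1.79 -0.2   1.07  0.55]
[181.19303365 163.35348371] [624.46216164 141.0641934 ]
[181.4400806  180.28612233] [626.31308797 154.14973297]
```

View pics/s6z.png

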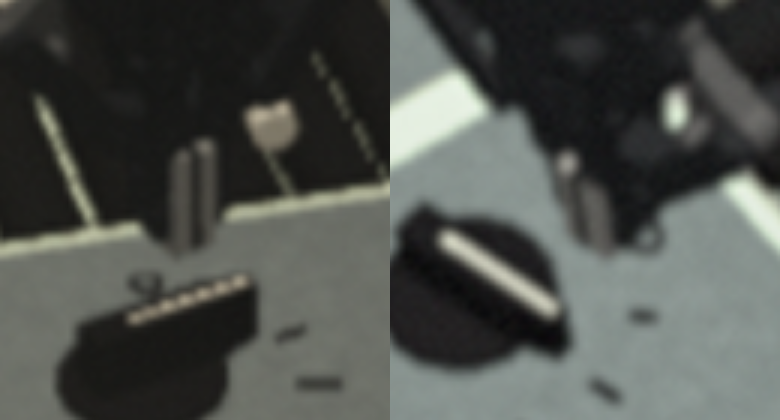

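The tip again appears at the TCP's height, now about 19 mm above the deck. I'll go down another 7 mm, close on the flank and push.

```bash
python3 -m inch '[{"dx":0,"dy":0,"dz":0.003,"rx":0,"ry":0,"rz":0,"claw":0},{"dx":0,"dy":0,"dz":0.002,"rx":0,"ry":0,"rz":0,"claw":0},{"dx":0,"dy":0,"dz":0.002,"rx":0,"ry":0,"rz":0,"claw":0},{"dx":-0.006,"dy":0,"dz":0,"rx":0,"ry":0,"rz":0,"claw":0},{"dx":-0.005,"dy":0,"dz":0,"rx":0,"ry":0,"rz":0,"claw":0},{"dx":0,"dy":0,"dz":0,"rx":0,"ry":0,"rz":0,"claw":0}]'
python3 -m inch '[{"dx":-0.0022,"dy":0.0011,"dz":0,"rx":0,"ry":0,"rz":4,"claw":0},{"dx":-0.0022,"dy":0.0011,"dz":0,"rx":0,"ry":0,"rz":4,"claw":0},{"dx":-0.0022,"dy":0.0011,"dz":0,"rx":0,"ry":0,"rz":4,"claw":0},{"dx":0,"dy":0,"dz":0,"rx":0,"ry":0,"rz":0,"claw":0}]'
python3 look.py pics/s7.png
```

```text
clock: 6.67
ee_pos: [0.5118, -0.0448, 0.1167]
tcp_rot: [0.001, 0.58, 0.814, -0.0]
ft_force: [0.3, -0.1, 1.0]
gripper_width: -0.0001
clock: 7.0
ee_pos: [0.5162, -0.0483, 0.1165]
tcp_rot: [-0.001, 0.662, 0.749, 0.0]
ft_force: [-0.4, 0.7, 1.0]
gripper_width: -0.0004
pos [ 0.5162 -0.0483  0.1165] yawY 7.08 tilt [ 0.001 -0.001 -1.   ] w -0.0004 t 7.0 F [-0.4   0.67  1.03] q [-0.4   0.37  0.59  1.77 -0.24  1.07  0.4 ]
u,n mm 29.784235927547275 19.405364707394867
```

View pics/s7.png

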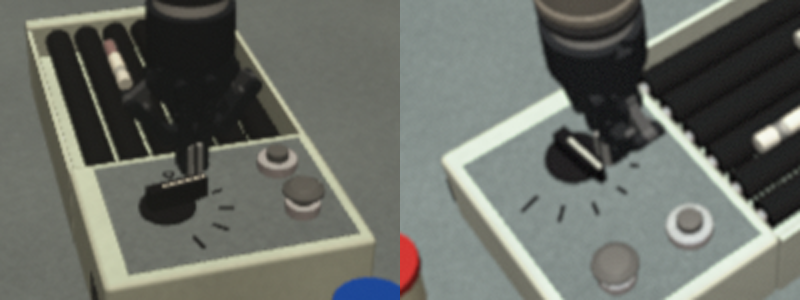

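The finger now sits against the flank behind the bar, and the pointer has begun to turn. I'll continue.

```bash
python3 -m inch '[{"dx":-0.0022,"dy":0.0011,"dz":0,"rx":0,"ry":0,"rz":4,"claw":0},{"dx":-0.0022,"dy":0.0011,"dz":0,"rx":0,"ry":0,"rz":4,"claw":0},{"dx":-0.0022,"dy":0.0011,"dz":0,"rx":0,"ry":0,"rz":4,"claw":0},{"dx":-0.0022,"dy":0.0011,"dz":0,"rx":0,"ry":0,"rz":4,"claw":0},{"dx":-0.0022,"dy":0.0011,"dz":0,"rx":0,"ry":0,"rz":4,"claw":0},{"dx":0,"dy":0,"dz":0,"rx":0,"ry":0,"rz":0,"claw":0}]'
python3 look.py pics/s8.png
```

```text
clock: 7.6
ee_pos: [0.522, -0.0602, 0.1168]
tcp_rot: [0.0, 0.782, 0.623, 0.0]
ft_force: [-0.4, -0.5, 0.0]
gripper_width: 0.0001
pos [ 0.522  -0.0602  0.1168] yawY -12.88 tilt [-0.     0.001 -1.   ] w 0.0001 t 7.6 F [-0.44 -0.54  0.03] q [-0.43  0.4   0.67  1.76 -0.28  1.08  0.11]
u,n mm 29.71385667303147 18.072099427890713
```

View pics/s8.png

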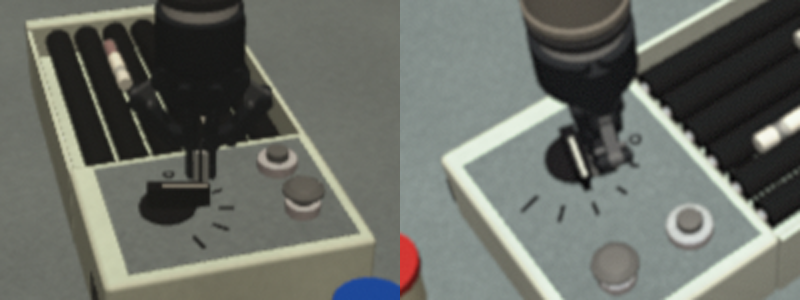

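It now points at mark 3. Continuing about 25°, which is past the next half-way angle at about -26°.

```bash
python3 -m inch '[{"dx":-0.0022,"dy":0.0011,"dz":0,"rx":0,"ry":0,"rz":4,"claw":0},{"dx":-0.0022,"dy":0.0011,"dz":0,"rx":0,"ry":0,"rz":4,"claw":0},{"dx":-0.0022,"dy":0.0011,"dz":0,"rx":0,"ry":0,"rz":4,"claw":0},{"dx":-0.0022,"dy":0.0011,"dz":0,"rx":0,"ry":0,"rz":4,"claw":0},{"dx":-0.0022,"dy":0.0011,"dz":0,"rx":0,"ry":0,"rz":4,"claw":0},{"dx":-0.0022,"dy":0.0011,"dz":0,"rx":0,"ry":0,"rz":4,"claw":0},{"dx":0,"dy":0,"dz":0,"rx":0,"ry":0,"rz":0,"claw":0}]'
python3 look.py pics/s9.png
```

```text
clock: 8.28
ee_pos: [0.5225, -0.0752, 0.1167]
tcp_rot: [0.001, 0.894, 0.447, -0.0]
ft_force: [0.9, -0.2, 0.1]
gripper_width: 0.0001
pos [ 0.5225 -0.0752  0.1167] yawY -36.84 tilt [-0.001  0.001 -1.   ] w 0.0001 t 8.2833 F [ 0.88 -0.23  0.07] q [-0.47  0.43  0.77  1.75 -0.33  1.09 -0.23]
u,n mm 29.176942139074615 16.90127754461219
```

View pics/s9.png

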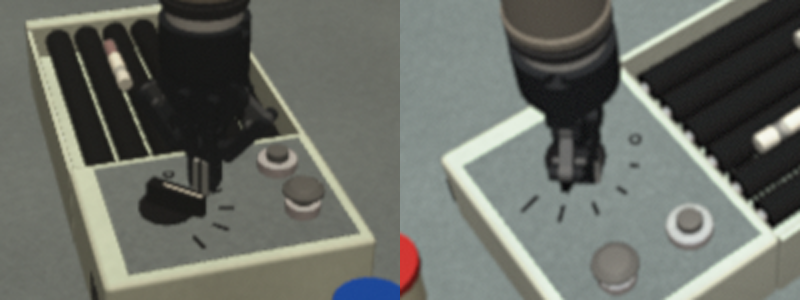

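```bash
python3 -m inch '[{"dx":0.01,"dy":0,"dz":0,"rx":0,"ry":0,"rz":0,"claw":0},{"dx":0.01,"dy":0,"dz":-0.01,"rx":0,"ry":0,"rz":0,"claw":0},{"dx":0.01,"dy":0,"dz":-0.03,"rx":0,"ry":0,"rz":0,"claw":0},{"dx":0.01,"dy":0,"dz":-0.03,"rx":0,"ry":0,"rz":0,"claw":0},{"dx":0.02,"dy":0,"dz":-0.01,"rx":0,"ry":0,"rz":0,"claw":0},{"dx":0,"dy":0,"dz":0,"rx":0,"ry":0,"rz":0,"claw":0},{"dx":0,"dy":0,"dz":0,"rx":0,"ry":0,"rz":0,"claw":0}]'
python3 look.py pics/s10.png
python3 - <<'E'
from st import *
from rig import read_camera
import cv2
T=camera_info("wrist")
cv2.imwrite("pics/w10.png",read_camera("wrist")[:,:,::-1])
np.savez("w10.npz",K=T["K"],T=T["camera_from_world"])
E
```

```text
clock: 8.97
ee_pos: [0.5596, -0.0241, 0.1968]
tcp_rot: [0.0, 0.893, 0.45, 0.001]
ft_force: [-0.4, 0.2, -0.6]
gripper_width: -0.0002
pos [ 0.5596 -0.0241  0.1968] yawY -36.55 tilt [ 0.001  0.001 -1.   ] w -0.0002 t 8.9667 F [-0.4   0.25 -0.57] q [-0.54  0.42  0.77  1.55 -0.3   1.29 -0.37]
u,n mm 28.64800429106797 79.90595522674843
```

View pics/s10.png

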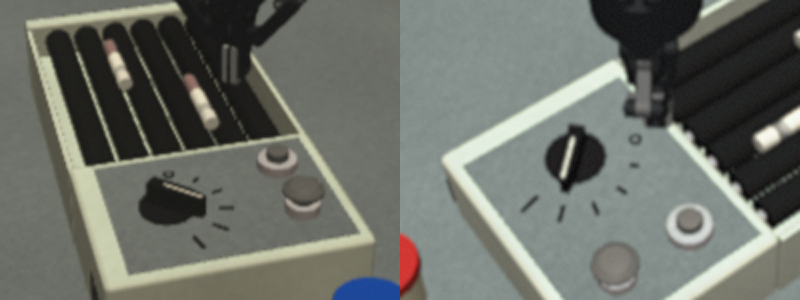

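View pics/w10.png

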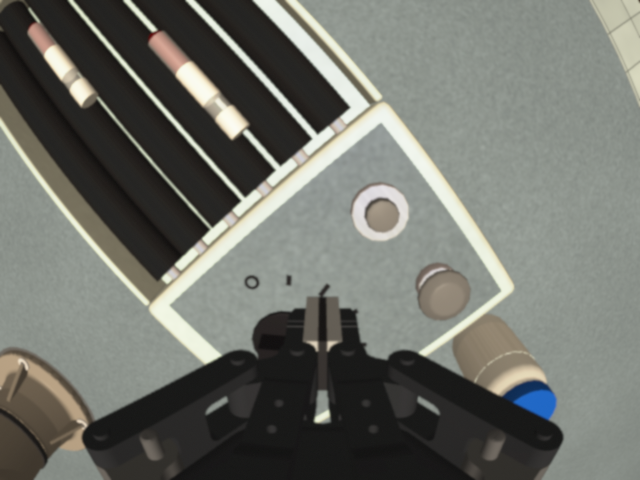

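The pointer lines up with mark 4 in both views and the tubes look unmoved. I'll confirm the angle and re-measure the start key from this view.

```bash
python3 - <<'E'
from h import *
f=lambda x,y:((x-400+.5)/2-.5+150,(y+.5)/2-.5+180)
a=ray("scene",f(574,137),.131);b=ray("scene",f(566.5,180),.131);v=b-a
print(a,b,np.degrees(np.arctan2(v[1],v[0]))-3.9)
g=lambda x,y:((x+.5)/2-.5+220,(y+.5)/2-.5+200)
a=ray("side",g(163,180),.131);b=ray("side",g(203,197),.131);v=b-a
print(a,b,np.degrees(np.arctan2(v[1],v[0]))-3.9)
print(fray((382,215.5),.126,"w10.npz"),fray((380,211.5),.117,"w10.npz"))
E
```

```text
[ 0.48511869 -0.06720242  0.131     ] [ 0.51895156 -0.09299068  0.131     ] -41.215545518544324
[ 0.48495663 -0.06448178  0.131     ] [ 0.51434676 -0.09674322  0.131     ] -51.566523750281
[ 0.60282488 -0.02820336  0.126     ] [ 0.60308083 -0.02800856  0.117     ]
```

The two views average about -46°, so the selector is on step 4. Next I'll square up the tool and go over the start key.

```bash
python3 -m inch '[{"dx":0,"dy":0,"dz":0,"rx":0,"ry":0,"rz":-6,"claw":0},{"dx":0,"dy":0,"dz":0,"rx":0,"ry":0,"rz":-6,"claw":0},{"dx":0,"dy":0,"dz":0,"rx":0,"ry":0,"rz":-6,"claw":0},{"dx":0,"dy":0,"dz":0,"rx":0,"ry":0,"rz":-6,"claw":0},{"dx":0,"dy":0,"dz":0,"rx":0,"ry":0,"rz":-6,"claw":0},{"dx":0,"dy":0,"dz":0,"rx":0,"ry":0,"rz":-6,"claw":0},{"dx":-0.002,"dy":0.0215,"dz":0,"rx":0,"ry":0,"rz":0,"claw":0},{"dx":-0.002,"dy":0.0215,"dz":0,"rx":0,"ry":0,"rz":0,"claw":0},{"dx":0,"dy":0,"dz":0.03,"rx":0,"ry":0,"rz":0,"claw":0},{"dx":0,"dy":0,"dz":0.02,"rx":0,"ry":0,"rz":0,"claw":0},{"dx":0,"dy":0,"dz":0,"rx":0,"ry":0,"rz":0,"claw":0},{"dx":0,"dy":0,"dz":0,"rx":0,"ry":0,"rz":0,"claw":0}]'
python3 look.py pics/s11.png
python3 - <<'E'
from st import *
from rig import read_camera
import cv2
cv2.imwrite("pics/w11.png",read_camera("wrist")[200:440,160:480,::-1].repeat(2,0).repeat(2,1))
E
```

```text
clock: 10.12
ee_pos: [0.5996, -0.0314, 0.1448]
tcp_rot: [-0.002, 0.713, 0.701, -0.002]
ft_force: [0.2, 0.5, 1.0]
gripper_width: 0.0004
pos [ 0.5996 -0.0314  0.1448] yawY -0.92 tilt [-0.    -0.005 -1.   ] w 0.0004 t 10.1167 F [0.18 0.51 0.98] q [-0.39  0.52  0.61  1.5  -0.31  1.22  0.25]
u,n mm 109.90951603618342 41.5305764212514
```

View pics/s11.png

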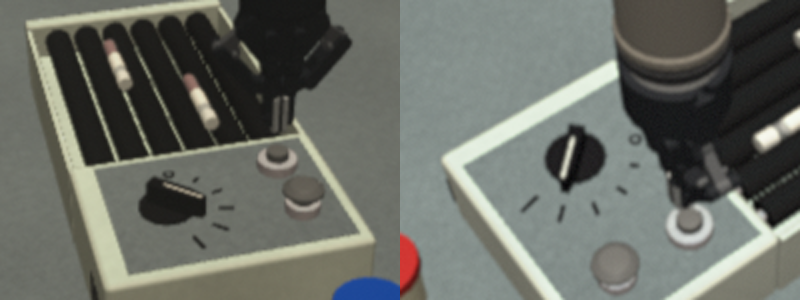

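View pics/w11.png

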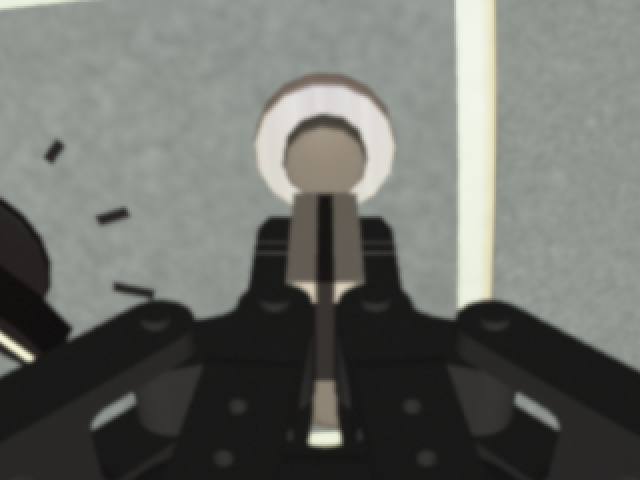

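The key is centred laterally under the finger. I'll nudge 3 mm left and descend carefully.

```bash
python3 -m inch '[{"dx":0.003,"dy":0.0015,"dz":0.008,"rx":0,"ry":0,"rz":0,"claw":0},{"dx":0,"dy":0,"dz":0.007,"rx":0,"ry":0,"rz":0,"claw":0},{"dx":0,"dy":0,"dz":0,"rx":0,"ry":0,"rz":0,"claw":0},{"dx":0,"dy":0,"dz":0,"rx":0,"ry":0,"rz":0,"claw":0}]'
python3 -m inch '[{"dx":0,"dy":0,"dz":0.001,"rx":0,"ry":0,"rz":0,"claw":0},{"dx":0,"dy":0,"dz":0.001,"rx":0,"ry":0,"rz":0,"claw":0},{"dx":0,"dy":0,"dz":0,"rx":0,"ry":0,"rz":0,"claw":0}]'
python3 -m inch '[{"dx":0,"dy":0,"dz":0.001,"rx":0,"ry":0,"rz":0,"claw":0},{"dx":0,"dy":0,"dz":0.001,"rx":0,"ry":0,"rz":0,"claw":0},{"dx":0,"dy":0,"dz":0,"rx":0,"ry":0,"rz":0,"claw":0}]'
python3 -m inch '[{"dx":0,"dy":0,"dz":0.001,"rx":0,"ry":0,"rz":0,"claw":0},{"dx":0,"dy":0,"dz":0.001,"rx":0,"ry":0,"rz":0,"claw":0},{"dx":0,"dy":0,"dz":0,"rx":0,"ry":0,"rz":0,"claw":0}]'
python3 look.py pics/s12.png
```

```text
clock: 10.6
ee_pos: [0.6025, -0.0275, 0.131]
tcp_rot: [-0.001, 0.712, 0.702, -0.0]
ft_force: [1.4, 0.1, -0.3]
gripper_width: -0.0003
clock: 10.85
ee_pos: [0.603, -0.028, 0.1296]
tcp_rot: [0.0, 0.712, 0.702, 0.0]
ft_force: [-0.4, 0.7, -0.6]
gripper_width: -0.0002
clock: 11.1
ee_pos: [0.6029, -0.0279, 0.1275]
tcp_rot: [-0.0, 0.712, 0.702, -0.0]
ft_force: [-0.2, 0.4, -0.4]
gripper_width: -0.0002
clock: 11.35
ee_pos: [0.6029, -0.0279, 0.1253]
tcp_rot: [-0.0, 0.712, 0.702, -0.0]
ft_force: [-1.3, 0.1, -1.1]
gripper_width: -0.0003
pos [ 0.6029 -0.0279  0.1253] yawY -0.85 tilt [ 0. -0. -1.] w -0.0003 t 11.35 F [-1.34  0.08 -1.12] q [-0.39  0.54  0.61  1.52 -0.32  1.18  0.26]
u,n mm 113.20341261414889 44.98769371156914
```

View pics/s12.png

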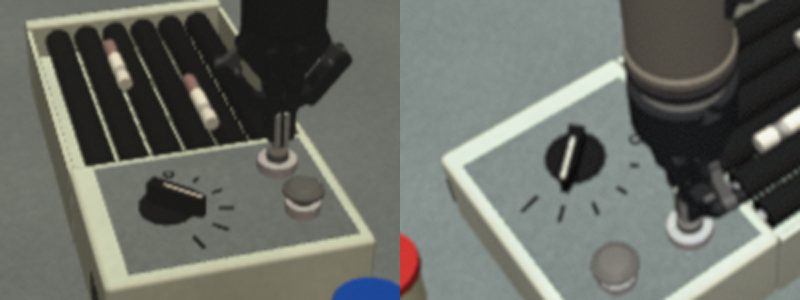

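```bash
for i in 1; do python3 -m inch '[{"dx":0,"dy":0,"dz":0.001,"rx":0,"ry":0,"rz":0,"claw":0},{"dx":0,"dy":0,"dz":0.001,"rx":0,"ry":0,"rz":0,"claw":0},{"dx":0,"dy":0,"dz":0,"rx":0,"ry":0,"rz":0,"claw":0}]'; done
python3 -m inch '[{"dx":0,"dy":0,"dz":0.001,"rx":0,"ry":0,"rz":0,"claw":0},{"dx":0,"dy":0,"dz":0.001,"rx":0,"ry":0,"rz":0,"claw":0},{"dx":0,"dy":0,"dz":0,"rx":0,"ry":0,"rz":0,"claw":0}]'
python3 -m inch '[{"dx":0,"dy":0,"dz":0.001,"rx":0,"ry":0,"rz":0,"claw":0},{"dx":0,"dy":0,"dz":0,"rx":0,"ry":0,"rz":0,"claw":0}]'
```

```text
clock: 11.7
ee_pos: [0.6029, -0.0278, 0.1234]
tcp_rot: [-0.0, 0.712, 0.702, -0.0]
ft_force: [0.5, 0.5, -0.2]
gripper_width: 0.0005
clock: 11.95
ee_pos: [0.6029, -0.0279, 0.1213]
tcp_rot: [-0.0, 0.712, 0.702, -0.0]
ft_force: [-0.5, 0.5, -0.0]
gripper_width: 0.0
clock: 12.12
ee_pos: [0.6029, -0.0279, 0.1204]
tcp_rot: [-0.0, 0.712, 0.702, -0.0]
ft_force: [0.1, -0.7, -0.4]
gripper_width: -0.0
```

No force yet, so I'll look.

```bash
python3 - <<'E'
from st import *
from rig import read_camera
import cv2
st()
a=read_camera("side")[230:310,310:400,::-1];b=read_camera("scene")[240:320,260:350,::-1]
cv2.imwrite("pics/s13.png",np.hstack([cv2.resize(k,None,fx=4.4,fy=4.4,interpolation=2) for k in (a,b)]))
from h import *
P=[.6029,-.0279,.1204];print((proj("side",P)-[310,230])*4.4,(proj("scene",P)-[260,240])*4.4+[396,0])
E
```

```text
pos [ 0.6029 -0.0279  0.1204] yawY -0.84 tilt [ 0. -0. -1.] w -0.0 t 12.1167 F [ 0.13 -0.69 -0.42] q [-0.39  0.55  0.6   1.53 -0.33  1.17  0.26]
[219.13937609 200.91926784] [553.3664663 222.7297731]
```

View pics/s13.png

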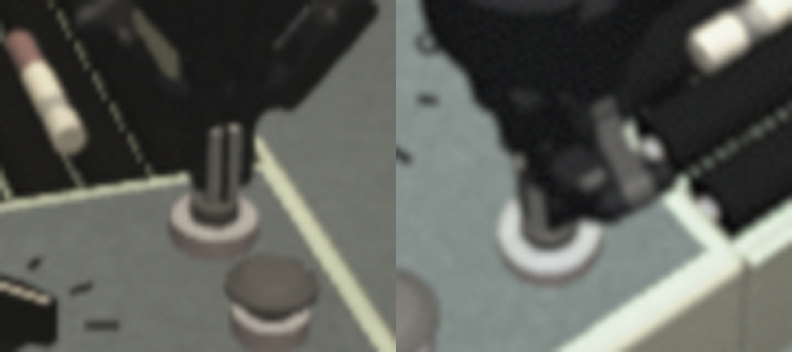

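The tip is almost on the key, so I'll continue in millimetre steps.

```bash
python3 -m inch '[{"dx":0,"dy":0,"dz":0.001,"rx":0,"ry":0,"rz":0,"claw":0},{"dx":0,"dy":0,"dz":0.001,"rx":0,"ry":0,"rz":0,"claw":0},{"dx":0,"dy":0,"dz":0,"rx":0,"ry":0,"rz":0,"claw":0}]'
python3 -m inch '[{"dx":0,"dy":0,"dz":0.001,"rx":0,"ry":0,"rz":0,"claw":0},{"dx":0,"dy":0,"dz":0,"rx":0,"ry":0,"rz":0,"claw":0}]'
python3 -m inch '[{"dx":0,"dy":0,"dz":0.001,"rx":0,"ry":0,"rz":0,"claw":0},{"dx":0,"dy":0,"dz":0,"rx":0,"ry":0,"rz":0,"claw":0}]'; python3 st.py
```

```text
clock: 12.47
ee_pos: [0.6032, -0.028, 0.1187]
tcp_rot: [0.0, 0.712, 0.702, 0.0]
ft_force: [-0.4, 0.5, 1.5]
gripper_width: -0.0004
clock: 12.63
ee_pos: [0.6032, -0.028, 0.1178]
tcp_rot: [0.0, 0.712, 0.702, 0.0]
ft_force: [0.2, 0.9, 1.9]
gripper_width: -0.0002
clock: 12.8
ee_pos: [0.6032, -0.028, 0.1167]
tcp_rot: [0.0, 0.712, 0.702, 0.0]
ft_force: [-0.1, -0.0, 2.0]
gripper_width: -0.0003
pos [ 0.6032 -0.028   0.1167] yawY -0.85 tilt [-0.  0. -1.] w -0.0003 t 12.8 F [-0.06 -0.02  2.03] q [-0.39  0.55  0.6   1.53 -0.33  1.16  0.26]
```

```bash
python3 -m inch '[{"dx":0,"dy":0,"dz":0.001,"rx":0,"ry":0,"rz":0,"claw":0},{"dx":0,"dy":0,"dz":0,"rx":0,"ry":0,"rz":0,"claw":0}]'
python3 -m inch '[{"dx":0,"dy":0,"dz":0.001,"rx":0,"ry":0,"rz":0,"claw":0},{"dx":0,"dy":0,"dz":0,"rx":0,"ry":0,"rz":0,"claw":0}]'
python3 -m inch '[{"dx":0,"dy":0,"dz":0.001,"rx":0,"ry":0,"rz":0,"claw":0},{"dx":0,"dy":0,"dz":0,"rx":0,"ry":0,"rz":0,"claw":0}]'
```

```text
clock: 12.97
ee_pos: [0.6032, -0.028, 0.1157]
tcp_rot: [0.0, 0.712, 0.702, 0.0]
ft_force: [-0.8, -0.3, 4.0]
gripper_width: -0.0002
clock: 13.13
ee_pos: [0.6032, -0.028, 0.1147]
tcp_rot: [0.0, 0.712, 0.702, 0.0]
ft_force: [0.1, -0.4, 3.9]
gripper_width: 0.0002
clock: 13.3
ee_pos: [0.6032, -0.028, 0.1144]
tcp_rot: [0.0, 0.712, 0.702, 0.0]
ft_force: [-2.2, 1.0, 6.1]
gripper_width: -0.0003
```

```bash
python3 -m inch '[{"dx":0,"dy":0,"dz":0.001,"rx":0,"ry":0,"rz":0,"claw":0},{"dx":0,"dy":0,"dz":0,"rx":0,"ry":0,"rz":0,"claw":0}]'
python3 -m inch '[{"dx":0,"dy":0,"dz":0.0005,"rx":0,"ry":0,"rz":0,"claw":0},{"dx":0,"dy":0,"dz":0,"rx":0,"ry":0,"rz":0,"claw":0},{"dx":0,"dy":0,"dz":0,"rx":0,"ry":0,"rz":0,"claw":0}]'
python3 look.py pics/s14.png
```

```text
clock: 13.47
ee_pos: [0.6033, -0.028, 0.1144]
tcp_rot: [0.0, 0.712, 0.702, 0.001]
ft_force: [-2.5, 0.3, 11.1]
gripper_width: 0.0001
clock: 13.72
ee_pos: [0.6033, -0.028, 0.1143]
tcp_rot: [0.0, 0.712, 0.702, 0.001]
ft_force: [-4.3, -0.5, 12.4]
gripper_width: -0.0001
pos [ 0.6033 -0.028   0.1143] yawY -0.84 tilt [ 0.001  0.001 -1.   ] w -0.0001 t 13.7167 F [-4.34 -0.48 12.42] q [-0.39  0.55  0.6   1.54 -0.33  1.16  0.27]
u,n mm 113.65658606474244 44.907830622240155
```

View pics/s14.png

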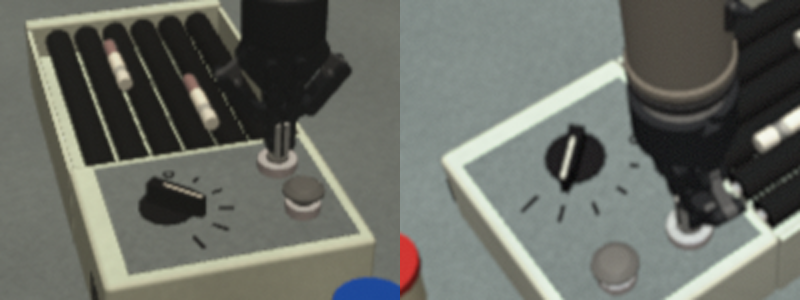

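The key bottomed out: contact was at z≈0.1195 and it went stiff at 0.1144, which is 5 mm of travel, at 12 N. Now I'll lift straight up and away.

```bash
python3 -m inch '[{"dx":0,"dy":0,"dz":-0.003,"rx":0,"ry":0,"rz":0,"claw":0},{"dx":0,"dy":0,"dz":-0.005,"rx":0,"ry":0,"rz":0,"claw":0},{"dx":0,"dy":0,"dz":-0.01,"rx":0,"ry":0,"rz":0,"claw":0},{"dx":0,"dy":0,"dz":-0.03,"rx":0,"ry":0,"rz":0,"claw":0},{"dx":0,"dy":0,"dz":-0.03,"rx":0,"ry":0,"rz":0,"claw":0},{"dx":0.02,"dy":0,"dz":-0.03,"rx":0,"ry":0,"rz":0,"claw":0},{"dx":0.03,"dy":0,"dz":-0.02,"rx":0,"ry":0,"rz":0,"claw":0},{"dx":0.03,"dy":0,"dz":0,"rx":0,"ry":0,"rz":0,"claw":0},{"dx":0,"dy":0,"dz":0,"rx":0,"ry":0,"rz":0,"claw":0},{"dx":0,"dy":0,"dz":0,"rx":0,"ry":0,"rz":0,"claw":0},{"dx":0,"dy":0,"dz":0,"rx":0,"ry":0,"rz":0,"claw":0}]'
python3 - <<'E'
from st import *
from rig import read_camera
import cv2
st()
a=read_camera("side")[180:430,190:440,::-1];b=read_camera("scene")[160:410,110:360,::-1]
cv2.imwrite("pics/s15.png",np.hstack([cv2.resize(k,None,fx=1.6,fy=1.6,interpolation=2) for k in (a,b)]))
cv2.imwrite("pics/w15.png",read_camera("wrist")[:,:,::-1])
E
```

```text
clock: 14.73
ee_pos: [0.6036, 0.0515, 0.2394]
tcp_rot: [-0.0, 0.712, 0.702, -0.001]
ft_force: [-0.6, -0.7, 0.2]
gripper_width: 0.0
pos [0.6036 0.0515 0.2394] yawY -0.84 tilt [-0.001 -0.002 -1.   ] w 0.0 t 14.7333 F [-0.55 -0.66  0.17] q [-0.52  0.47  0.62  1.34 -0.27  1.42  0.08]
```

View pics/s15.png

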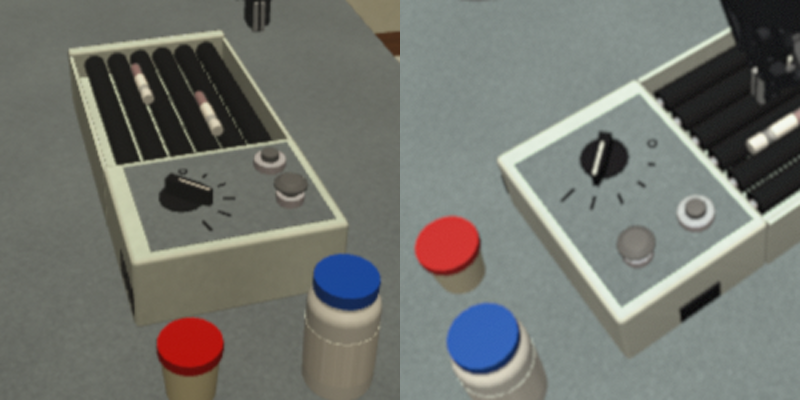

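View pics/w15.png

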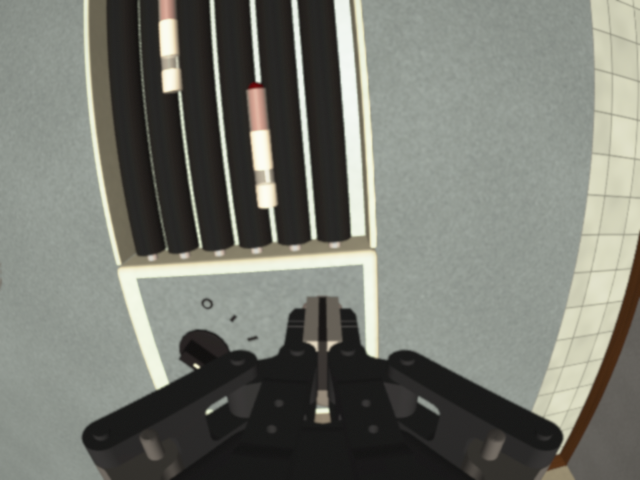

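The start key is back up, the pointer is on mark 4, and the tubes, jar and cup are in place. The robot is clear of everything, so I'm handing in.

```bash
python3 -c "
from rig import r
print(r.hand_in())"
```

```text
the job is handed in; nothing more can be done
None
```

I turned the selector from step 2 to step 4 by pushing the pointer's left flank with the shut fingertips, then pressed the start key fully down and let it come up. The job was handed in at about 15 s on the robot's clock.

**Last checks**
- **Selector:** The pointer lines up with mark 4 in both fixed cameras. Its angle measured -41° in one and -52° in the other, against a nominal -45°.
- **Start key:** It moved about 5 mm from first contact to a hard stop, with 12 N at the bottom. Afterwards it looked up again.
- **Other things:** I never went near the stop key. The tubes, jar and cup look unmoved, and the arm was clear of everything.

**What disagreed or failed**
- **Fingertip position:** The shut fingertips proved to be at or slightly behind the TCP, not 19 mm ahead of it as stated. My first sweep therefore passed just above the bar without touching it, and I repeated it lower.
- **Key position:** The first estimates of the key positions from the two fixed cameras differed by several millimetres. I used the wrist camera's measurement instead.

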